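# Check a turning blank for dryness on the beam scale

### The arm

A 7-joint arm with a two-finger parallel gripper is mounted at the origin on the work surface. World frame = base frame: x ahead of the robot, y to its left, z up, the work surface at z = 0. Lengths are in m, angles in rad, forces in N, time in s.
With the tool pointing down it reaches from about 0.425 to 1.025 m from the base axis. Payload 9.4 kg.
Tool frame: the origin (TCP) lies at the very end of the fingers, on their centre line; the grasp point (between the pads) lies 19 mm behind it; z points along the fingers, y is the line along which they close (so a half turn about z gives the same grasp; the last joint's range is limited). The gripper opens to 93 mm and grips with 3 to 60 N. Pads are 15 mm wide; open, the fingers measure 128 mm over their backs; the gripper's body (75 mm by 188 mm) begins 65 mm behind the grasp point.
Start: joints at [-1.187, 0.599, -0.003, 1.599, 0.002, 0.943, -0.08], TCP at [0.322, 0.649, 0.219] pointing down, gripper open.
Joint ranges: [-2.57, 2.57], [-0.35, 1.97], [-1.29, 1.29], [0.11, 2.56], [-1.05, 4.19], [0.11, 1.86], [-2.63, 2.63]. Speed limits (rad/s): [2.22, 2.22, 3.01, 3.01, 3.14, 3.14, 3.14].

### API

Orientations are given as a rotation vector (axis times angle).
In Python, from plant import monitor, imaging, env gives the robot as it stands.
- The arm moves only by the tool carry_out, never from a script. Its argument "targets" is a list of rows, each an object with "dp": the shift along the world's x, y, z in m, a list of three; "roll": the turn about the world's z in rad; "grip": the finger opening in m, from 0 to 0.093. A call has 1 to 5 rows; each row is the pose to reach, as a shift and turn from the pose commanded when the call began; what a row does not reach only later rows make up. A row lasts 1/12 s, in which the tool goes at most 41.7 mm and 7.16 degrees, less where a joint would pass 70% of its speed; a pose out of reach is approached as far as the arm can. A call with a gripper value outside its range is refused whole. The fingers move at their own pace and stop on an object; the grip force is fixed at half the most. Time passes only in rows, so rows that repeat a pose let the fingers close. It gives the time, the measured TCP pose, the force, the opening and the grip force at its end, in the units of the state.
- monitor.sense(): the state, without advancing time (a new reading comes with each control period).
- imaging.snapshot(name): name is "scene" or "top"; returns (picture, depth): 480x640x3 uint8, red, green, blue; 480x640 float32, m along the optical axis (not along the pixel's ray), 0 where there is no reading.
- imaging.camera_info(name): a dict with "fov_y" (degrees; the focal length in pixels is half the picture's height over the tangent of half this angle, whatever the lens; pixels are square), "cx", "cy" (the principal point, pixels), "dist" ([k1, k2, p1, p2, k3] as OpenCV has them; the pictures are not rectified), "eye" and "orientation" of the camera in the world. Camera axes: x right, y up, looking along -z (the intrinsics and any distortion apply to the point x, -y, -z); pixel columns grow to the right and rows downward; lengths in m; the calibration is good to about 2 mm. A picture is of the moment at which its call begins. camera_info takes no time and is no camera call.
- env.close_job(): hands the job in; it is judged then, once.
The state is a dict: "clock": time; "qpos": joint angles; "joint_vel": joint speeds; "tau": joint torques, N m; "tcp_pos": TCP position; "ee_rot": TCP orientation; "force": force on the tool from outside, world axes, zero at the start; "ft_torque": the same for the moment, N m; "width": finger opening in m; "gripper_force": force on a finger pad.
Only numpy, scipy, OpenCV 4.12 (cv2) and the standard library are available. Lean on these libraries where they do the work, as an engineer would, in place of code of your own. Each camera call takes 0.05 s, during which the arm holds its last target. There are 200 camera calls.

### The job

Check whether the beech blank is dry: with the beam still arrested, push the blank from the front ledge onto the middle of the pan, swing the arrest lever fully over and let the beam tip and settle by itself, untouched. Then swing the lever fully back so the beam is held level, and only then push the blank off: back to the middle of the front ledge if its pan sank (too wet), on to the middle of the far ledge if its pan rose (dry). Never release the beam without the blank on the pan, do not lean on the pan, and leave the other things on the bench alone.

Things in the scene. Friction and masses are not known exactly. Their poses are not given: they have to be found in the camera images.
- scale: Grey beam scale fixed to the bench, place and yaw vary. Origin: underside of the base plate below the beam pivot. x from its front (robot side) to the far side, y along the beam to the pan, z up; offsets below (mm) are in these axes. Base x +-125, y -220 to 240, 15 high; pivot cheeks at y 0, 130 high; beam 20 wide, 420 long, pivot 102.5 high; counterweight at y -160, top 138 high.
- pan: Flat rimless steel pan 76 (x) x 160 (y) x 4 mm on the +y arm of the beam. Origin: centre of its top, at (0, 150, 120) mm in the scale's axes while level, flush with the ledges, with 4 mm gaps to them; axes as the scale's while level. A tipped beam sinks or lifts it about 16 mm.
- front_ledge (a point): Centre of the top of the plywood front ledge, 80 (x) x 170 (y) x 10 mm, top 120 mm above the bench, on the robot's side of the pan; at (-82, 150, 120) in the scale's axes, same axes as the scale. No rim.
- far_ledge (a point): Centre of the top of the equal far ledge beyond the pan, at (+82, 150, 120) in the scale's axes, same axes as the scale. No rim.
- blank: Sawn beech turning blank, 50 (x) x 150 (y) x 40 (z) mm, edges eased, 0.15 to 0.3 kg (varies, not visible). Origin: centre of its underside. Starts on the front ledge, its length roughly along the beam.
- arrest_lever (a joint): Arrest lever angle in rad: 0 = arrested (leaning 0.5 rad towards +y, the pan's side; the beam is held level), 1.0 = released (leaning 0.5 rad towards -y). Stiff hinge, axis along the scale's x, at (-75, -80, 33) mm in the scale's axes; it stays where it is left and takes about 1.5 N at the grip.
- lever_grip (a point): Centre of the black grip of the arrest lever: 26 (x) x 18 x 50 mm (along the lever), 87 mm from the lever's hinge; its end is 112 mm from the hinge. In front of the beam, -75 mm in the scale's x.
- beam (a joint): Beam angle in rad: 0 level, positive = pan (+y arm) sunk, negative = pan risen; stops at +-0.11. It tips fully one way or the other when released.
- telltale (a joint): Tell-tale pin standing under the pan's arm at (0, 160) mm in the scale's axes, travel in m: 0 = up, untouched. A sinking pan presses it down about 0.013 and it stays down, so it keeps the verdict.
- weight: Bystander: steel hand weight, 44 mm dia, 60 mm high, on the scale's base plate behind the counterweight arm. Origin: centre of its underside.
- sanding_block: Bystander: cork sanding block with a dark wooden back, 112 x 67 x 40 mm, on the bench just past the pan end (+y) of the scale. Origin: centre of its underside.
- wrench: Bystander: flat steel wrench 180 mm long, 8 mm thick, on the bench past the -y end of the scale. Origin: middle, underside.
- hammer: Bystander: hammer 260 mm long lying on the bench to the left. Origin: middle, underside.
- tape_measure: Bystander: tape measure 75 x 45 x 62 mm beyond the scale. Origin: centre of its underside.
- glue: Bystander: upright pale glue bottle with an orange cap, 60 mm dia, 170 mm high, far left. Origin: centre of its underside.
Not all that is in view belongs to the job. What is shaped like the blank but yellow is not meant.

How it is judged:
On the way, in this order (a step that is already met when the one before it is completed fails the run):
1. the blank lies fully on the pan (within 15 mm of its middle across, 30 mm along) while the lever is arrested and the beam level (x of blank in the frame of pan between -0.015 and 0.015 m and y of blank in the frame of pan between -0.03 and 0.03 m and z of blank in the frame of pan between -0.006 and 0.006 m and value of joint arrest_lever below 0.15 rad and value of joint beam between -0.02 and 0.02 rad), for 0.2 s.
2. the lever is fully released (over 0.85 rad) and the beam rests tipped to one side (over 0.09 rad) with the blank on the pan and the robot touching neither (value of joint arrest_lever above 0.85 rad and x of blank in the frame of pan between -0.015 and 0.015 m and y of blank in the frame of pan between -0.03 and 0.03 m and z of blank in the frame of pan between -0.006 and 0.006 m and contact force between each of the arm, the fingers and blank below 0.3 N and contact force between each of the arm, the fingers and pan below 0.3 N and (value of joint beam above 0.09 rad or value of joint beam below -0.09 rad) and velocity of joint beam between -0.1 and 0.1 rad/s), for 0.4 s.
3. the lever is back (under 0.15 rad), the beam level (within 0.02 rad), the blank still on the pan (all of step 1), for 0.2 s.
At the end, for the whole second after the job is handed in: Lever back (under 0.15 rad), beam level (within 0.02 rad), blank flat and still within 20 mm (across; 50 mm along) of the middle of the front ledge if its pan sank (tell-tale pressed down over 8 mm), or of the far ledge if its pan rose (tell-tale under 4 mm) (value of joint arrest_lever below 0.15 rad and value of joint beam between -0.02 and 0.02 rad and linear speed of blank below 0.02 m/s and angle between blank's own z axis and vertical below 0.06 rad and ((value of joint telltale above 0.008 m and x of blank in the frame of front_ledge between -0.02 and 0.02 m and y of blank in the frame of front_ledge between -0.05 and 0.05 m and z of blank in the frame of front_ledge between -0.006 and 0.006 m) or (value of joint telltale below 0.004 m and x of blank in the frame of far_ledge between -0.02 and 0.02 m and y of blank in the frame of far_ledge between -0.05 and 0.05 m and z of blank in the frame of far_ledge between -0.006 and 0.006 m))); the robot touches nothing.
It fails at once if the beam is released (lever past 0.35 rad) while the blank is not on the pan (its middle over 45 mm away) (value of joint arrest_lever above 0.35 rad and horizontal distance between blank and pan above 0.045 m).
It fails at once if the blank falls off the scale (z of blank in the frame of scale below 0.08 m).
It fails at once if the fingers lean on the pan (over 8 N) (contact force between the fingers and pan above 8 N).
It fails at once if a bystander is pushed away (over 30 mm for the weight, 40 mm for the others) (distance of weight from where it was at the start of the episode above 0.03 m or distance of any of sanding_block, wrench, hammer, tape_measure, glue from where it was at the start of the episode above 0.04 m).
It also fails if it takes over 59 s, if anything falls off the work surface, if the arm or the gripper's body presses on something with over 40 N, if the wrist force passes 120 N, or if a joint passes its speed limit or range.

## Working session

There is one attempt and no reset: what is moved stays moved. The work goes in short steps, Python scripts to look and compute and a tool call to move; the robot and the scene stay as the last step left them, time stands still between calls to the robot, and variables do not carry over. Pictures are saved under pics/ and viewed, at most 10 in all, crops included, and the job is handed in when it is done.

Besides the shell and the picture viewer there is one more tool, called after ">>>" as name(argument=value, ...), one argument or row to a line, values as JSON. carry_out: Moves the arm, as the interface text tells. Its arguments: {"type":"object","properties":{"targets":{"type":"array","items":{"type":"object","properties":{"dp":{"type":"array","items":{"type":"number"}},"roll":{"type":"number"},"grip":{"type":"number"}}}}},"required":["targets"]}

```bash
mkdir -p pics
cat > h.py <<'E'
import numpy as np, cv2
from scipy.spatial.transform import Rotation as R
from plant import monitor, imaging, env
def snap(n):
    p,d=imaging.snapshot(n); return p,d,imaging.camera_info(n)
def rot(ci):
    o=np.array(ci["orientation"],float)
    return R.from_rotvec(o).as_matrix() if o.size==3 else (R.from_quat(o).as_matrix() if o.size==4 else o.reshape(3,3))
def K(ci):
    f=240/np.tan(np.radians(ci["fov_y"])/2)
    return np.array([[f,0,ci["cx"]],[0,f,ci["cy"]],[0,0,1.]])
def cloud(d,ci):
    v,u=np.mgrid[0:480,0:640]
    q=cv2.undistortPoints(np.stack([u,v],-1).reshape(-1,1,2).astype(float),K(ci),np.array(ci["dist"],float)).reshape(480,640,2)
    c=np.stack([q[...,0]*d,-q[...,1]*d,-d],-1)
    w=c@rot(ci).T+np.array(ci["eye"]); w[d<=0]=np.nan
    return w
def proj(P,ci):
    c=(np.atleast_2d(P)-np.array(ci["eye"]))@rot(ci)
    c=c*[1,-1,-1]
    return cv2.projectPoints(c,np.zeros(3),np.zeros(3),K(ci),np.array(ci["dist"],float))[0].reshape(-1,2)
E
python3 - <<'E'
from h import *
for n in("scene","top"):
    p,d,ci=snap(n); cv2.imwrite(f"pics/{n}0.png",p[...,::-1]); np.savez(f"{n}0.npz",p=p,d=d); print(ci)
s=monitor.sense(); print(s)
E
```

```text
{'fov_y': 48.08611436373005, 'cx': 321.0379540891463, 'cy': 236.59863586543338, 'dist': array([0.01515389, 0.        , 0.        , 0.        , 0.        ]), 'eye': array([ 1.1691198 , -0.26048883,  1.02023523]), 'orientation': array([0.55625814, 0.36932314, 1.11757819])}
{'fov_y': 57.476016336579335, 'cx': 313.7987851695421, 'cy': 240.46496876071816, 'dist': array([-0.01587631,  0.        ,  0.        ,  0.        ,  0.        ]), 'eye': array([0.47022093, 0.02073516, 1.07925799]), 'orientation': array([ 0.05102512, -0.06470063, -1.56945193])}
{'clock': 0.1, 'qpos': array([-1.18668572,  0.60004759, -0.00259148,  1.60002414,  0.00181932,
        0.94289296, -0.07978375]), 'joint_vel': array([ 1.82177260e-03, -1.42400183e-03,  1.29604056e-03, -3.45908713e-03,
        1.92910531e-04,  1.71812608e-04,  3.07714416e-05]), 'tau': array([ 6.13256707e-03, -7.66557598e+01,  1.50249660e+00, -2.52944845e+01,
       -5.22838673e-02,  1.35412518e-02,  5.97908956e-05]), 'tcp_pos': array([0.32219025, 0.64900441, 0.21785304]), 'ee_rot': array([-7.17214463e-01, -3.05842426e+00,  2.12879120e-03]), 'force': array([ 0.07691567,  0.12319581, -0.34764815]), 'ft_torque': array([-0.00303106,  0.00339015,  0.03266572]), 'gripper_force': 0.0, 'width': 0.09269929743068964}
```

View pics/scene0.png

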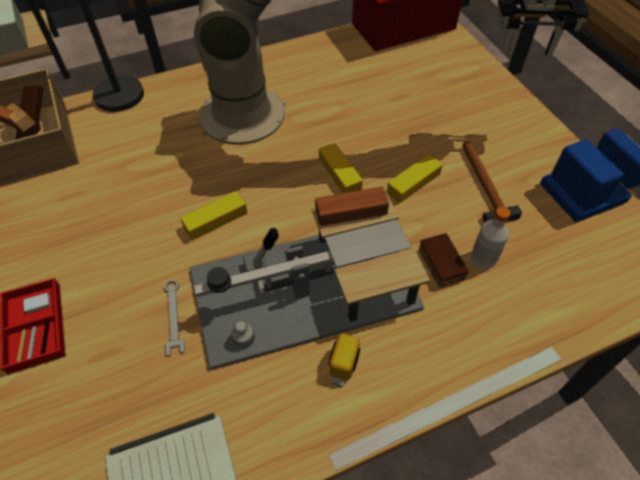

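View pics/top0.png

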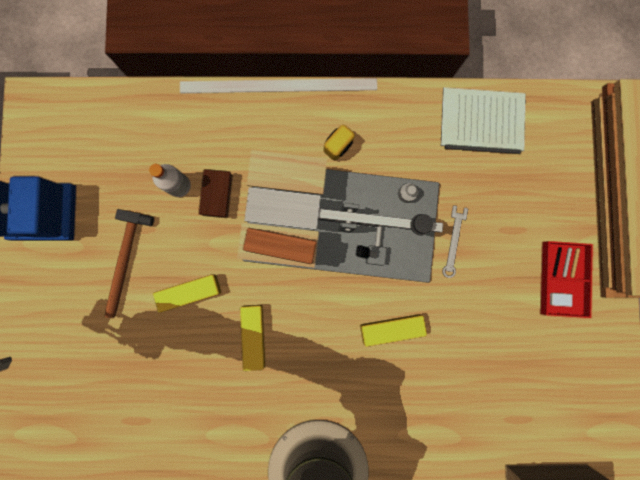

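Only the brown block on the front ledge fits the blank: top (280,247), scene (352,206). The three blocks at top (186,293), (252,337) and (393,330) are yellow and lie on the bench, so they are decoys. Lever grip: top (363,252), scene (271,238). Next I measure and take a confirming crop.

```bash
cat > meas.py <<'E'
from h import *
def rect(P):
    (c,s,a)=cv2.minAreaRect((P[:,:2]*1000).astype(np.float32)); return np.round(c,1),np.round(s,1),round(a,2)
def near(W,c,r): return np.linalg.norm(W[...,:2]-c,axis=-1)<r
def blankmask(p,W,z0,z1):
    hsv=cv2.cvtColor(p,cv2.COLOR_RGB2HSV)
    m=(W[...,2]>z0)&(W[...,2]<z1)&(hsv[...,1]>110)&((hsv[...,0]<14)|(hsv[...,0]>172))&(p[...,0]>60)
    return m
E
python3 - <<'E'
from meas import *
for n in("top","scene"):
    z=np.load(n+"0.npz");p,d=z["p"],z["d"];ci=imaging.camera_info(n);W=cloud(d,ci)
    px={"top":dict(blank=(247,280),pan=(208,280),far=(170,285),grip=(252,363),base=(265,410),bench=(400,200),weight=(190,410)),
        "scene":dict(blank=(200,352),pan=(242,370),far=(275,385),grip=(238,271),base=(330,270),bench=(200,300))}[n]
    for k,(r,c) in px.items(): print(n,k,W[r,c].round(4),p[r,c])
    c0=W[px["pan"]][:2]
    m=(abs(W[...,2]-.12)<.006)&near(W,c0,.2); print("ledgepan",rect(W[m]),m.sum(),np.median(W[m][:,2]))
    hsv=cv2.cvtColor(p,cv2.COLOR_RGB2HSV)
    mp=m&(hsv[...,1]<60); mp=cv2.morphologyEx(mp.astype(np.uint8),cv2.MORPH_OPEN,np.ones((7,7)))>0; print("pan",rect(W[mp]),mp.sum())
    mb=blankmask(p,W,.152,.17)&near(W,c0,.2); mb=cv2.morphologyEx(mb.astype(np.uint8),cv2.MORPH_OPEN,np.ones((3,3)))>0; print("blank",rect(W[mb]),np.median(W[mb][:,2]))
    ms=(abs(W[...,2]-.015)<.006)&near(W,c0,.5)&(hsv[...,1]<80)&(p[...,0]<120); ms=cv2.morphologyEx(ms.astype(np.uint8),cv2.MORPH_OPEN,np.ones((5,5)))>0;print("base",rect(W[ms]))
    np.save(n+"W.npy",W)
    mg=(p.max(-1)<45)&(W[...,2]>.05)&near(W,W[px["grip"]][:2],.05); print("grip",W[mg].mean(0),W[mg].min(0),W[mg].max(0))
p=np.load("top0.npz")["p"]; q=np.load("scene0.npz")["p"]
a=cv2.resize(p[140:290,230:450],(800,545)); cv2.imwrite("pics/crop.png",a[...,::-1])
E
```

```text
top blank [0.524  0.0835 0.1646] [144  82  49]
top pan [0.6132 0.0872 0.1181] [171 163 149]
top far [0.6981 0.0765 0.12  ] [183 168 112]
top grip [ 0.5152 -0.0944  0.1302] [3 4 3]
top base [ 0.4891 -0.2231  0.0135] [117 114 105]
top bench [0.1645 0.2852 0.0013] [183 144  86]
top weight [ 0.6621 -0.2116  0.0764] [174 167 152]
ledgepan (array([607.6,  29.7]), array([278.4, 244.8]), 83.45) 6359 0.12085049638006828
pan (array([613.2,  82.1]), array([158. ,  76.1]), 83.33) 2367
blank (array([527.8,  85.2]), array([147.8,  49.6]), 78.9) 0.16054042300618665
base (array([ 587.3, -141.3]), array([288. , 247.1]), 83.43)
grip [ 0.51664225 -0.09511515  0.12259139] [ 0.5033565  -0.11325209  0.08712284] [ 0.52837315 -0.07905024  0.13720024]
scene blank [0.5326 0.0833 0.164 ] [115  60  30]
scene pan [0.6172 0.086  0.1208] [138 132 117]
scene far [0.7    0.0775 0.1198] [157 136  84]
scene grip [ 0.5273 -0.0973  0.1232] [8 9 8]
scene base [ 0.6681 -0.1611  0.014 ] [91 91 84]
scene bench [0.3593 0.0313 0.0005] [159 125  68]
ledgepan (array([609.6,  32.9]), array([271.4, 246.4]), 83.46) 6555 0.12072587474332419
pan (array([614.6,  80.8]), array([157.2,  79.9]), 84.45) 2187
blank (array([530. ,  84.3]), array([148.4,  52.7]), 78.96) 0.1602210047804289
base (array([651.9, -64.6]), array([457., 357.]), 83.29)
grip [ 0.52540083 -0.09941179  0.11556649] [ 0.5101792  -0.12967871  0.05286775] [ 0.57456986 -0.08081817  0.13580199]
```

View pics/crop.png

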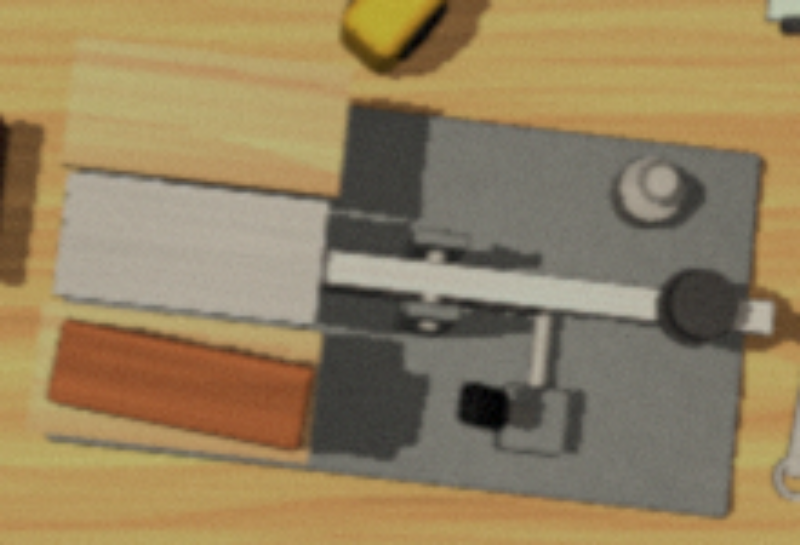

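The crop shows the orange-brown beech blank on the front ledge at crop (180,385), yawed about 4.5° to the ledge; the black grip is at crop (483,405). From both views, in mm:

| Item | Measurement |
|---|---|
| Pan centre | (614, 81.5, 120) |
| Scale yaw | -6.6° |
| Front ledge centre | (532.5, 91) |
| Far ledge centre | (695, 72) |
| Blank centre | (529, 85), top at 160 |

The sizes and heights match the text. I'll line the two open fingers up along the beam, so they push on two points.

>>> carry_out(
  targets=[
    {"dp":[0.01,-0.038,0],"roll":0.07},
    {"dp":[0.02,-0.076,0],"roll":0.14},
    {"dp":[0.03,-0.114,0],"roll":0.21},
    {"dp":[0.04,-0.152,0],"roll":0.28},
    {"dp":[0.05,-0.19,0],"roll":0.345},
  ],
)

```text
validation failed for argument at $.ta...
```

>>> carry_out(
  targets=[
    {"dp":[0.01,-0.038,0],"grip":0.093},
    {"dp":[0.02,-0.076,0]},
    {"dp":[0.03,-0.114,0]},
    {"dp":[0.04,-0.152,0]},
    {"dp":[0.05,-0.19,0]},
  ],
)

```text
validation failed for argument at $.ta...
```

Every field is probably required in each row.

>>> carry_out(
  targets=[
    {"dp":[0.01,-0.038,0],"roll":0.07,"grip":0.093},
    {"dp":[0.02,-0.076,0],"roll":0.14,"grip":0.093},
    {"dp":[0.03,-0.114,0],"roll":0.21,"grip":0.093},
    {"dp":[0.04,-0.152,0],"roll":0.28,"grip":0.093},
    {"dp":[0.05,-0.19,0],"roll":0.345,"grip":0.093},
  ],
)

```text
clock: 0.52
tcp_pos: [0.3724, 0.4574, 0.2182]
ee_rot: [-0.176, -3.137, 0.001]
force: [0.9, -0.9, 1.0]
width: 0.0931
gripper_force: 0.0
```

>>> carry_out(
  targets=[
    {"dp":[0.01,-0.037,0],"roll":0,"grip":0.093},
    {"dp":[0.02,-0.074,0],"roll":0,"grip":0.093},
    {"dp":[0.03,-0.111,0],"roll":0,"grip":0.093},
    {"dp":[0.04,-0.148,0],"roll":0,"grip":0.093},
    {"dp":[0.049,-0.182,0],"roll":0,"grip":0.093},
  ],
)

```text
clock: 0.93
tcp_pos: [0.4215, 0.2749, 0.2185]
ee_rot: [-0.183, -3.136, 0.001]
force: [0.8, 0.2, 0.2]
width: 0.0929
gripper_force: 0.0
```

>>> carry_out(
  targets=[
    {"dp":[0.01,-0.037,0],"roll":0,"grip":0.093},
    {"dp":[0.02,-0.074,0],"roll":0,"grip":0.093},
    {"dp":[0.03,-0.111,0],"roll":0,"grip":0.093},
    {"dp":[0.04,-0.148,0],"roll":0,"grip":0.093},
    {"dp":[0.048,-0.181,0],"roll":0,"grip":0.093},
  ],
)

```text
clock: 1.35
tcp_pos: [0.4696, 0.0939, 0.2186]
ee_rot: [0.183, 3.136, -0.001]
force: [0.6, 0.0, -0.0]
width: 0.093
gripper_force: 0.0
```

>>> carry_out(
  targets=[
    {"dp":[0,0,-0.03],"roll":0,"grip":0.093},
    {"dp":[0,0,-0.06],"roll":0,"grip":0.093},
    {"dp":[0,0,-0.086],"roll":0,"grip":0.093},
    {"dp":[0,0,-0.086],"roll":0,"grip":0.093},
  ],
)

```text
clock: 1.68
tcp_pos: [0.4673, 0.0955, 0.1291]
ee_rot: [-0.182, -3.13, 0.003]
force: [-0.9, -0.6, -0.0]
width: 0.093
gripper_force: 0.0
```

>>> carry_out(
  targets=[
    {"dp":[0.01,-0.001,0.003],"roll":0,"grip":0.093},
    {"dp":[0.02,-0.002,0.003],"roll":0,"grip":0.093},
    {"dp":[0.03,-0.0035,0.003],"roll":0,"grip":0.093},
    {"dp":[0.04,-0.0045,0.003],"roll":0,"grip":0.093},
    {"dp":[0.05,-0.006,0.003],"roll":0,"grip":0.093},
  ],
)

```text
clock: 2.1
tcp_pos: [0.5207, 0.0904, 0.1367]
ee_rot: [0.182, 3.135, 0.001]
force: [-3.8, 1.0, 3.1]
width: 0.0931
gripper_force: 1.5
```

>>> carry_out(
  targets=[
    {"dp":[0.01,-0.001,0],"roll":0,"grip":0.093},
    {"dp":[0.02,-0.002,0],"roll":0,"grip":0.093},
    {"dp":[0.03,-0.0035,0],"roll":0,"grip":0.093},
    {"dp":[0.037,-0.0045,0],"roll":0,"grip":0.093},
    {"dp":[0.042,-0.005,0],"roll":0,"grip":0.093},
  ],
)

```text
clock: 2.52
tcp_pos: [0.5626, 0.0851, 0.1355]
ee_rot: [0.183, 3.136, -0.0]
force: [-2.3, 0.5, 1.6]
width: 0.0929
gripper_force: 1.2
```

```bash
cat > where.py <<'E'
from meas import *
PAN=np.array([.6139,.0815]);ex=np.array([.9934,-.1149]);ey=np.array([.1149,.9934])
def blank(tag,save=True):
    for n in("top","scene"):
        p,d,ci=snap(n);W=cloud(d,ci)
        if save: cv2.imwrite(f"pics/{n}{tag}.png",p[...,::-1])
        mb=blankmask(p,W,.13,.2)&near(W,PAN,.2); top=np.nanpercentile(W[mb][:,2],90); mb&=W[...,2]>top-.02
        mb=cv2.morphologyEx(mb.astype(np.uint8),cv2.MORPH_OPEN,np.ones((3,3)))>0
        T=W[mb]; A=np.c_[T[:,:2]-PAN,np.ones(len(T))]; k=np.linalg.lstsq(A,T[:,2],rcond=None)[0]
        ok=abs(A@k-T[:,2])<.006; T=T[ok]
        c,s,a=rect(T); r=np.array(c)/1000-PAN
        print(n,"rel pan x,y mm",(r@ex*1000).round(1),(r@ey*1000).round(1),s,a,"z",np.median(T[:,2]).round(4),"slope along beam",(k[:2]@ey).round(3))
    s=monitor.sense(); r=s["tcp_pos"][:2]-PAN
    print("tcp rel",(r@ex*1000).round(1),(r@ey*1000).round(1),s["tcp_pos"].round(4),s["force"].round(1),"t",s["clock"])
E
python3 -c "
from where import *
blank('1')"
```

```text
top rel pan x,y mm 0.6 -65.3 [29.8  9.4] 89.36 z 0.16 slope along beam 0.029
scene rel pan x,y mm -15.3 -8.8 [146.2  51.2] 83.0 z 0.1601 slope along beam 0.002
tcp rel -51.4 -2.2 [0.5626 0.0852 0.1355] [-0.6 -0.2 -0.5] t 2.6167
```

>>> carry_out(
  targets=[
    {"dp":[0.005,-0.0005,0],"roll":0,"grip":0.093},
    {"dp":[0.01,-0.001,0],"roll":0,"grip":0.093},
    {"dp":[0.0135,-0.0015,0],"roll":0,"grip":0.093},
    {"dp":[0.0155,-0.002,0],"roll":0,"grip":0.093},
    {"dp":[0.0155,-0.002,0],"roll":0,"grip":0.093},
  ],
)

```text
clock: 3.03
tcp_pos: [0.5776, 0.0834, 0.1356]
ee_rot: [0.182, 3.136, 0.0]
force: [-0.5, -0.1, 0.1]
width: 0.093
gripper_force: 0.0
```

>>> carry_out(
  targets=[
    {"dp":[-0.02,0.002,0],"roll":0,"grip":0.093},
    {"dp":[-0.05,0.005,0.01],"roll":0,"grip":0.093},
    {"dp":[-0.085,0.01,0.03],"roll":0,"grip":0.093},
    {"dp":[-0.1,0.01,0.06],"roll":0,"grip":0.093},
    {"dp":[-0.1,0.01,0.085],"roll":0,"grip":0.093},
  ],
)

```text
clock: 3.45
tcp_pos: [0.473, 0.0933, 0.2216]
ee_rot: [-0.179, -3.134, 0.001]
force: [0.4, -0.1, 0.2]
width: 0.093
gripper_force: 0.0
```

```bash
python3 -c "
from where import *
blank('2')"
```

```text
top rel pan x,y mm -3.4 -7.1 [147.8  49.4] 83.41 z 0.1604 slope along beam 0.002
scene rel pan x,y mm 0.3 -8.5 [147.7  51. ] 83.46 z 0.1602 slope along beam 0.003
tcp rel -136.1 -3.2 [0.4784 0.094  0.2244] [ 1.3 -0.2 -0.1] t 3.55
```

Blank is on the pan at about (-1.5, -8) mm and square to it. Now I'll straddle the lever grip with the fingers loosely open.

>>> carry_out(
  targets=[
    {"dp":[0.008,-0.038,0],"roll":0,"grip":0.07},
    {"dp":[0.016,-0.076,0],"roll":0,"grip":0.07},
    {"dp":[0.024,-0.114,0],"roll":0,"grip":0.07},
    {"dp":[0.032,-0.152,0],"roll":0,"grip":0.07},
    {"dp":[0.04,-0.189,0],"roll":0,"grip":0.07},
  ],
)

```text
clock: 3.97
tcp_pos: [0.5173, -0.0978, 0.2202]
ee_rot: [0.182, 3.136, -0.0]
force: [0.4, 0.5, 0.4]
width: 0.0704
gripper_force: 0.0
```

>>> carry_out(
  targets=[
    {"dp":[0,0,-0.02],"roll":0,"grip":0.07},
    {"dp":[0,0,-0.04],"roll":0,"grip":0.07},
    {"dp":[0,0,-0.055],"roll":0,"grip":0.07},
    {"dp":[0,0,-0.06],"roll":0,"grip":0.07},
    {"dp":[0,0,-0.06],"roll":0,"grip":0.07},
  ],
)

```text
clock: 4.38
tcp_pos: [0.5164, -0.0957, 0.1592]
ee_rot: [-0.182, -3.134, -0.0]
force: [-0.5, -0.4, -0.2]
width: 0.07
gripper_force: 0.0
```

```bash
python3 -c "
from where import *
blank('3')
p=cv2.imread('pics/scene3.png');cv2.imwrite('pics/c3.png',cv2.resize(p[150:380,170:450],(728,598)))"
```

```text
top rel pan x,y mm -3.6 -7.0 [148.1  48.9] 83.34 z 0.1604 slope along beam 0.004
scene rel pan x,y mm 0.5 -9.0 [146.4  51.6] 83.29 z 0.1603 slope along beam 0.003
tcp rel -75.7 -187.0 [ 0.5172 -0.0956  0.1608] [-0.6 -0.1  1. ] t 4.4833
```

View pics/c3.png

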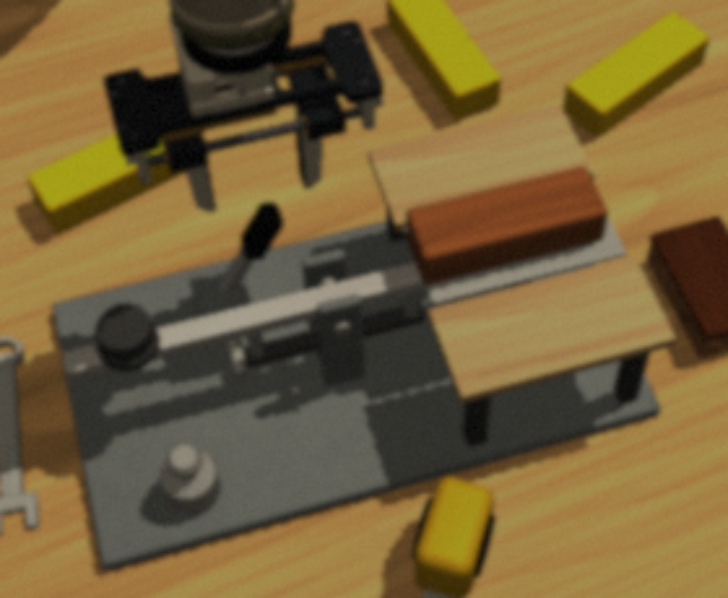

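The fingers at crop (200,205) and (312,185) hang either side of the black grip at (262,232), and the blank sits on the pan. Next: descend, then sweep the lever.

>>> carry_out(
  targets=[
    {"dp":[0,0,-0.02],"roll":0,"grip":0.07},
    {"dp":[0,0,-0.04],"roll":0,"grip":0.07},
    {"dp":[0,0,-0.055],"roll":0,"grip":0.07},
    {"dp":[0,0,-0.06],"roll":0,"grip":0.07},
    {"dp":[0,0,-0.06],"roll":0,"grip":0.07},
  ],
)

```text
clock: 4.9
tcp_pos: [0.5169, -0.0954, 0.1004]
ee_rot: [-0.181, -3.136, 0.0]
force: [0.1, -0.4, -0.2]
width: 0.07
gripper_force: 0.0
```

>>> carry_out(
  targets=[
    {"dp":[-0.0015,-0.012,0],"roll":0,"grip":0.07},
    {"dp":[-0.003,-0.025,0],"roll":0,"grip":0.07},
    {"dp":[-0.0045,-0.037,0],"roll":0,"grip":0.07},
    {"dp":[-0.006,-0.05,0],"roll":0,"grip":0.07},
    {"dp":[-0.007,-0.06,0],"roll":0,"grip":0.07},
  ],
)

```text
clock: 5.32
tcp_pos: [0.5101, -0.1576, 0.1018]
ee_rot: [0.183, 3.134, -0.001]
force: [0.2, 1.3, 1.5]
width: 0.07
gripper_force: 0.8
```

>>> carry_out(
  targets=[
    {"dp":[-0.0015,-0.01,0],"roll":0,"grip":0.07},
    {"dp":[-0.0025,-0.02,0],"roll":0,"grip":0.07},
    {"dp":[-0.0035,-0.03,0],"roll":0,"grip":0.07},
    {"dp":[-0.0045,-0.037,0],"roll":0,"grip":0.07},
    {"dp":[-0.0045,-0.04,0],"roll":0,"grip":0.07},
  ],
)

```text
clock: 5.73
tcp_pos: [0.5048, -0.197, 0.1005]
ee_rot: [-0.184, -3.136, 0.0]
force: [-1.2, 1.9, 0.2]
width: 0.0702
gripper_force: 0.6
```

>>> carry_out(
  targets=[
    {"dp":[0,0,0],"roll":0,"grip":0.07},
    {"dp":[0,0,0],"roll":0,"grip":0.07},
    {"dp":[0,0,0],"roll":0,"grip":0.07},
    {"dp":[0,0,0],"roll":0,"grip":0.07},
    {"dp":[0,0,0],"roll":0,"grip":0.07},
  ],
)

```text
clock: 6.15
tcp_pos: [0.5055, -0.1953, 0.1006]
ee_rot: [-0.181, -3.136, -0.0]
force: [0.4, 0.1, 1.1]
width: 0.0702
gripper_force: 0.0
```

```bash
python3 -c "
from where import *
blank('4')
p=cv2.imread('pics/scene4.png');cv2.imwrite('pics/c4.png',cv2.resize(p[150:380,170:450],(728,598)))"
```

```text
top rel pan x,y mm -3.4 -2.4 [147.5  49.3] 83.41 z 0.1446 slope along beam -0.104
scene rel pan x,y mm 0.3 -3.6 [145.6  50.6] 84.46 z 0.1448 slope along beam -0.106
tcp rel -75.9 -287.5 [ 0.5055 -0.1953  0.1006] [-0.9 -0.2  0.1] t 6.25
```

View pics/c4.png

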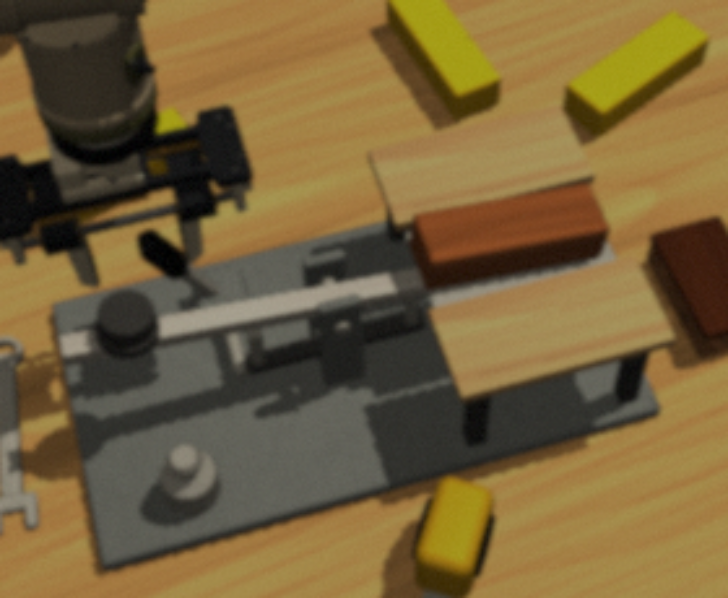

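The pan sank 16 mm: blank top at z 0.1446, and the beam slopes about 0.105 rad, so the blank is too wet. I'll check the lever angle from the grip's points.

```bash
cat > lev.py <<'E'
from where import *
def lever():
    p,d,ci=snap("scene");W=cloud(d,ci); r=W[...,:2]-PAN
    x=r@ex*1000;y=r@ey*1000+150;z=W[...,2]*1000
    m=(p.max(-1)<40)&(abs(x+75)<16)&(y>-150)&(y<-5)&(z>80)&(z<140)&(np.hypot(y+80,z-33)<118)
    m=cv2.morphologyEx(m.astype(np.uint8),cv2.MORPH_OPEN,np.ones((3,3)))
    n,l,st,c=cv2.connectedComponentsWithStats(m)
    for i in range(1,n): 
        q=l==i; print(st[i],"x",np.median(x[q]).round(1),"y",y[q].mean().round(1),"z",z[q].mean().round(1),"lean",np.arctan2(y[q]+80,z[q]-33).mean().round(3))
E
python3 -c "
from lev import *
lever()"
```

```text
[224 240  18  17 179] x -64.2 y -118.0 z 119.1 lean -0.413
```

>>> carry_out(
  targets=[
    {"dp":[0,-0.002,0],"roll":0,"grip":0.07},
    {"dp":[0,-0.002,0],"roll":0,"grip":0.07},
    {"dp":[0,-0.002,0],"roll":0,"grip":0.07},
    {"dp":[0,-0.002,0],"roll":0,"grip":0.07},
    {"dp":[0,-0.002,0],"roll":0,"grip":0.07},
  ],
)

```text
clock: 6.72
tcp_pos: [0.5054, -0.1976, 0.1006]
ee_rot: [0.182, 3.136, -0.0]
force: [0.3, 0.1, -0.3]
width: 0.07
gripper_force: 0.1
```

>>> carry_out(
  targets=[
    {"dp":[0,-0.002,0],"roll":0,"grip":0.07},
    {"dp":[0,-0.002,0],"roll":0,"grip":0.07},
    {"dp":[0,-0.002,0],"roll":0,"grip":0.07},
  ],
)

```text
clock: 6.97
tcp_pos: [0.5053, -0.1997, 0.1006]
ee_rot: [-0.182, -3.136, -0.0]
force: [0.2, 0.5, -0.2]
width: 0.0701
gripper_force: 0.3
```

```bash
python3 -c "
from lev import *
lever();blank('5')"
```

```text
[223 240  18  17 182] x -65.0 y -120.4 z 118.5 lean -0.439
top rel pan x,y mm -3.3 -2.6 [146.8  49.4] 83.2 z 0.1449 slope along beam -0.101
scene rel pan x,y mm 0.3 -4.2 [146.  51.] 83.81 z 0.1449 slope along beam -0.106
tcp rel -75.5 -291.8 [ 0.5053 -0.1997  0.1006] [ 0.3  1.1 -1.2] t 7.1167
```

>>> carry_out(
  targets=[
    {"dp":[0,0,0],"roll":0,"grip":0.07},
    {"dp":[0.001,0.01,0],"roll":0,"grip":0.07},
    {"dp":[0.0025,0.02,0],"roll":0,"grip":0.07},
    {"dp":[0.0035,0.03,0],"roll":0,"grip":0.07},
    {"dp":[0.0045,0.04,0],"roll":0,"grip":0.07},
  ],
)

```text
clock: 7.53
tcp_pos: [0.5102, -0.1585, 0.1007]
ee_rot: [0.181, 3.136, -0.0]
force: [-0.7, -2.8, 3.1]
width: 0.0701
gripper_force: 1.7
```

>>> carry_out(
  targets=[
    {"dp":[0.001,0.008,0],"roll":0,"grip":0.07},
    {"dp":[0.002,0.016,0],"roll":0,"grip":0.07},
    {"dp":[0.003,0.024,0],"roll":0,"grip":0.07},
    {"dp":[0.004,0.032,0],"roll":0,"grip":0.07},
    {"dp":[0.0045,0.04,0],"roll":0,"grip":0.07},
  ],
)

```text
clock: 7.95
tcp_pos: [0.5146, -0.1188, 0.1006]
ee_rot: [0.182, 3.136, -0.0]
force: [-0.0, -2.0, 1.7]
width: 0.0703
gripper_force: 0.8
```

>>> carry_out(
  targets=[
    {"dp":[0.001,0.008,0],"roll":0,"grip":0.07},
    {"dp":[0.002,0.016,0],"roll":0,"grip":0.07},
    {"dp":[0.003,0.024,0],"roll":0,"grip":0.07},
    {"dp":[0.004,0.032,0],"roll":0,"grip":0.07},
    {"dp":[0.0045,0.037,0],"roll":0,"grip":0.07},
  ],
)

```text
clock: 8.37
tcp_pos: [0.5188, -0.0813, 0.1004]
ee_rot: [-0.181, -3.136, -0.0]
force: [-1.0, -1.6, -0.3]
width: 0.0699
gripper_force: 0.8
```

```bash
python3 -c "
from lev import *
lever();blank('6')
p=cv2.imread('pics/scene6.png');cv2.imwrite('pics/c6.png',cv2.resize(p[150:380,170:450],(728,598)))"
```

```text
[262 229  13  21 178] x -65.7 y -43.7 z 118.9 lean 0.398
top rel pan x,y mm -3.4 -6.8 [147.9  49.6] 83.19 z 0.1595 slope along beam -0.005
scene rel pan x,y mm -0.1 -8.2 [146.7  50. ] 83.81 z 0.1593 slope along beam -0.004
tcp rel -75.6 -173.1 [ 0.5189 -0.0817  0.1005] [ 0.2 -0.2  0.7] t 8.5167
```

View pics/c6.png

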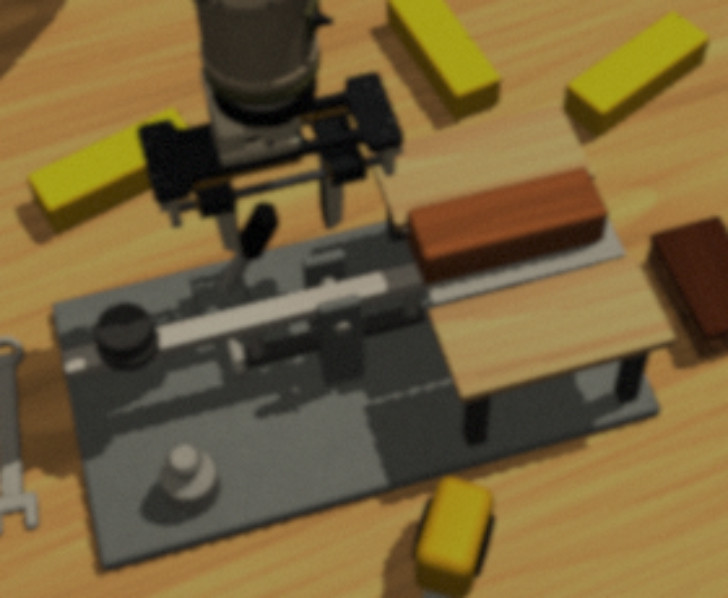

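The grip at crop (258,232) leans back towards the pan, but the beam is about 1 mm low, so the lever is just short of its stop. I'll push a little further.

>>> carry_out(
  targets=[
    {"dp":[0,0.002,0],"roll":0,"grip":0.07},
    {"dp":[0.0005,0.004,0],"roll":0,"grip":0.07},
    {"dp":[0.0005,0.005,0],"roll":0,"grip":0.07},
    {"dp":[0.0005,0.005,0],"roll":0,"grip":0.07},
    {"dp":[0.0005,0.005,0],"roll":0,"grip":0.07},
  ],
)

```text
clock: 8.93
tcp_pos: [0.5194, -0.0778, 0.1006]
ee_rot: [0.182, 3.136, -0.0]
force: [-0.2, -0.8, 0.0]
width: 0.0698
gripper_force: 0.4
```

Run:
```python
import lev; from lev import *
lever();blank('7')
z=np.load("scene0.npz"); ci=imaging.camera_info("scene"); lev.snap=lambda n:(z["p"],z["d"],ci); lever()
```

```text
[264 229  13  21 183] x -65.8 y -39.9 z 117.4 lean 0.442
top rel pan x,y mm -3.5 -7.2 [147.5  49.4] 83.35 z 0.1602 slope along beam 0.002
scene rel pan x,y mm -0.4 -8.6 [146.3  51.8] 83.4 z 0.1601 slope along beam 0.005
tcp rel -75.6 -169.0 [ 0.5193 -0.0777  0.1006] [ 0.3 -1.9  0.4] t 9.0833
[264 229  14  21 182] x -66.9 y -40.1 z 116.9 lean 0.443
```

The lever lean matches its starting value (0.442 against 0.443) and the beam is level. Next: back off the grip, lift, cross to the far side and push the blank back to the front ledge.

>>> carry_out(
  targets=[
    {"dp":[-0.002,-0.015,0],"roll":0,"grip":0.07},
    {"dp":[-0.002,-0.015,0.03],"roll":0,"grip":0.07},
    {"dp":[-0.002,-0.015,0.06],"roll":0,"grip":0.07},
    {"dp":[-0.002,-0.015,0.095],"roll":0,"grip":0.07},
    {"dp":[-0.002,-0.015,0.125],"roll":0,"grip":0.07},
  ],
)

```text
clock: 9.5
tcp_pos: [0.5173, -0.0925, 0.2275]
ee_rot: [0.182, 3.136, 0.0]
force: [1.2, 0.6, 0.5]
width: 0.0702
gripper_force: 0.0
```

>>> carry_out(
  targets=[
    {"dp":[0.025,0.027,0],"roll":0,"grip":0.093},
    {"dp":[0.05,0.054,0],"roll":0,"grip":0.093},
    {"dp":[0.075,0.081,0],"roll":0,"grip":0.093},
    {"dp":[0.1,0.108,0],"roll":0,"grip":0.093},
    {"dp":[0.125,0.135,0],"roll":0,"grip":0.093},
  ],
)

```text
clock: 9.92
tcp_pos: [0.6434, 0.044, 0.2259]
ee_rot: [0.182, 3.136, 0.001]
force: [-0.9, 0.3, 0.6]
width: 0.0925
gripper_force: 0.0
```

>>> carry_out(
  targets=[
    {"dp":[0.012,0.013,0],"roll":0,"grip":0.093},
    {"dp":[0.025,0.026,0],"roll":0,"grip":0.093},
    {"dp":[0.025,0.026,0],"roll":0,"grip":0.093},
  ],
)

```text
clock: 10.17
tcp_pos: [0.6692, 0.0726, 0.225]
ee_rot: [0.175, 3.136, 0.003]
force: [0.5, -0.5, 0.0]
width: 0.0927
gripper_force: 0.0
```

```bash
python3 -c "
from lev import *
blank('8')"
```

```text
top rel pan x,y mm -600.5 -151.5 [0. 0.] 0.0 z nan slope along beam 0.0
scene rel pan x,y mm -0.1 -8.5 [147.4  51.5] 83.58 z 0.1602 slope along beam 0.004
tcp rel 54.2 -6.7 [0.667  0.0686 0.2251] [-0.7 -0.6 -0.3] t 10.2667
  return np.nanmean(a, axis, out=out, keepdims=keepdims)
  return _methods._mean(a, axis=axis, dtype=dtype,
  ret = ret.dtype.type(ret / rcount)
```

>>> carry_out(
  targets=[
    {"dp":[0,0,-0.03],"roll":0,"grip":0.093},
    {"dp":[0,0,-0.06],"roll":0,"grip":0.093},
    {"dp":[0,0,-0.08],"roll":0,"grip":0.093},
    {"dp":[0,0,-0.087],"roll":0,"grip":0.093},
    {"dp":[0,0,-0.087],"roll":0,"grip":0.093},
  ],
)

```text
clock: 10.68
tcp_pos: [0.6658, 0.0669, 0.1371]
ee_rot: [-0.184, -3.133, 0.002]
force: [0.1, -0.7, 0.6]
width: 0.093
gripper_force: 0.0
```

>>> carry_out(
  targets=[
    {"dp":[-0.01,0.001,0],"roll":0,"grip":0.093},
    {"dp":[-0.02,0.0025,0],"roll":0,"grip":0.093},
    {"dp":[-0.03,0.0035,0],"roll":0,"grip":0.093},
    {"dp":[-0.04,0.0045,0],"roll":0,"grip":0.093},
    {"dp":[-0.05,0.006,0],"roll":0,"grip":0.093},
  ],
)

```text
clock: 11.1
tcp_pos: [0.6173, 0.0744, 0.14]
ee_rot: [0.182, 3.133, 0.001]
force: [3.5, -1.3, 2.9]
width: 0.093
gripper_force: 1.5
```

>>> carry_out(
  targets=[
    {"dp":[-0.01,0.001,0],"roll":0,"grip":0.093},
    {"dp":[-0.02,0.0025,0],"roll":0,"grip":0.093},
    {"dp":[-0.03,0.0035,0],"roll":0,"grip":0.093},
    {"dp":[-0.035,0.004,0],"roll":0,"grip":0.093},
    {"dp":[-0.038,0.0045,0],"roll":0,"grip":0.093},
  ],
)

```text
clock: 11.52
tcp_pos: [0.5785, 0.079, 0.1388]
ee_rot: [-0.181, -3.136, 0.0]
force: [2.5, -1.7, 1.3]
width: 0.0931
gripper_force: 1.5
```

```bash
python3 -W ignore -c "
from lev import *
blank('9')"
```

```text
top rel pan x,y mm -600.5 -151.5 [0. 0.] 0.0 z nan slope along beam 0.0
scene rel pan x,y mm -63.1 -10.2 [141.3  42.6] 85.81 z 0.1605 slope along beam 0.012
tcp rel -35.0 -6.6 [0.5783 0.0789 0.1384] [-0.  -1.3  0.9] t 11.6167
```

>>> carry_out(
  targets=[
    {"dp":[-0.005,0.0005,0],"roll":0,"grip":0.093},
    {"dp":[-0.009,0.001,0],"roll":0,"grip":0.093},
    {"dp":[-0.011,0.001,0],"roll":0,"grip":0.093},
    {"dp":[-0.012,0.0015,0],"roll":0,"grip":0.093},
    {"dp":[-0.012,0.0015,0],"roll":0,"grip":0.093},
  ],
)

```text
clock: 12.03
tcp_pos: [0.5667, 0.0803, 0.1384]
ee_rot: [-0.182, -3.135, 0.001]
force: [0.3, -0.2, 0.5]
width: 0.093
gripper_force: 0.1
```

>>> carry_out(
  targets=[
    {"dp":[0.025,-0.003,0],"roll":0,"grip":0.093},
    {"dp":[0.05,-0.006,0.015],"roll":0,"grip":0.093},
    {"dp":[0.07,-0.008,0.05],"roll":0,"grip":0.093},
    {"dp":[0.09,-0.01,0.085],"roll":0,"grip":0.093},
    {"dp":[0.11,-0.012,0.12],"roll":0,"grip":0.093},
  ],
)

```text
clock: 12.45
tcp_pos: [0.6773, 0.0682, 0.2595]
ee_rot: [-0.182, -3.134, 0.0]
force: [0.3, 0.4, -0.3]
width: 0.0928
gripper_force: 0.0
```

>>> carry_out(
  targets=[
    {"dp":[0.02,-0.04,0.02],"roll":0,"grip":0.093},
    {"dp":[0.03,-0.08,0.04],"roll":0,"grip":0.093},
    {"dp":[0.04,-0.115,0.06],"roll":0,"grip":0.093},
    {"dp":[0.05,-0.15,0.08],"roll":0,"grip":0.093},
    {"dp":[0.05,-0.18,0.08],"roll":0,"grip":0.093},
  ],
)

```text
clock: 12.87
tcp_pos: [0.729, -0.1122, 0.3415]
ee_rot: [0.179, 3.133, 0.001]
force: [0.5, 0.7, -0.3]
width: 0.0931
gripper_force: 0.0
```

```bash
python3 -W ignore -c "
from lev import *
blank('10');lever()"
```

```text
top rel pan x,y mm -81.7 -7.1 [147.  49.] 83.02 z 0.1605 slope along beam 0.004
scene rel pan x,y mm -78.4 33.2 [62.7 49.5] 83.66 z 0.1603 slope along beam -0.0
tcp rel 135.6 -188.3 [ 0.727  -0.1212  0.3396] [-0.6 -0.1 -0.8] t 12.9667
[270 228   6   6  30] x -76.1 y -31.5 z 132.3 lean 0.454
[264 240  10  10  66] x -63.0 y -45.5 z 106.0 lean 0.44
```

View pics/scene10.png

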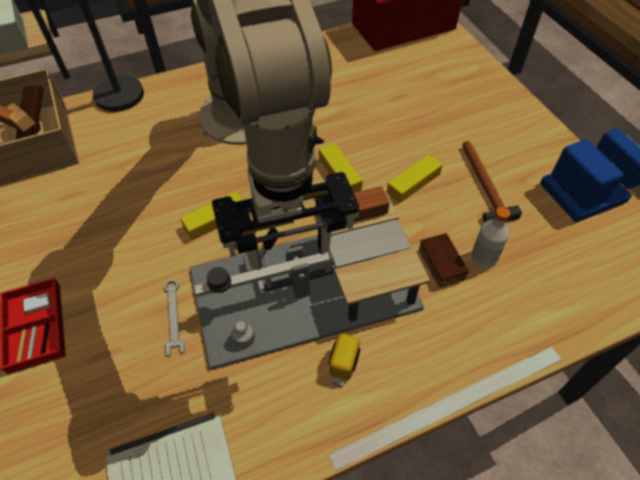

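The blank is back on the front ledge, seen at (370,203) partly behind the gripper. The top view puts it 0 mm across and 7 mm along from the ledge's middle. The pan is level and empty, the lever is arrested, the bystanders are in place and the arm is clear.

```bash
python3 -c "
from plant import env
print(env.close_job())"
```

```text
the job is handed in; nothing more can be done
None
```

The blank is too wet: its pan sank when the beam was released. I arrested the beam again, pushed the blank back to the middle of the front ledge (about 7 mm off along it) and handed the job in; no verdict was returned.

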